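# Hold a spread snap ring at the groove of a stirrer gearbox shaft

### The job

Take the snap-ring pliers, which have the snap ring on their tips, off their rest by the two handles, and squeeze the handles fully so that the ring is spread. Keeping it spread, slide the ring level over the top of the upright shaft of the gearbox and down to the groove just above the bearing, round the shaft and within the groove's height, not pressing on the bearing or the shaft. Finish while holding it there: keep the handles squeezed, do not let go, and leave the other things on the bench where they are.

Things in the scene. Friction and masses are not known exactly. Their poses are not given: they have to be found in the camera images.
- pliers: Snap-ring pliers lying flat, 0.23 kg: two black handles (upright bars 8 mm thick, 20 mm high, 26 to 108 mm behind the pivot), round pivot boss, two steel jaws, the ring held on their tips for good. Origin on the pivot axis at the underside (36 mm above the bench at first), z up. Its x is turned from the line pivot-to-ring by half the squeeze, to the left.
- spread (a joint): Squeeze of the handles, rad: 0 relaxed (spring), 0.32 fully squeezed, at the stop. On each grip point it takes about 4 N at first, 11 N at the stop. The snap ring is an open flat ring, 4 mm thick. Relaxed, its bore is 26 mm wide, too narrow for the shaft; fully spread it is 35 mm inside, 45 mm outside.
- handle_a (a point): Grip point on the outer face of the left handle (looking from handles to ring), 60 mm behind the pivot, 10 mm above the pliers' underside. The two grip points are 55 mm apart relaxed, 36 mm fully squeezed, when the outer faces are parallel.
- handle_b (a point): The same point on the right handle. The point halfway between handle_a and handle_b lies on the pliers' centre line, 132 mm behind the ring's bore centre when fully spread.
- ring_a_mid (a point): Middle of the ring's left side, at half its width and thickness, 8 mm above the pliers' underside. Halfway between ring_a_mid and ring_b_mid is the centre of the spread bore; they are 40 mm apart fully spread, 31 mm relaxed. Its z axis is the ring's axis, up.
- ring_b_mid (a point): Middle of the ring's right side, likewise.
- stub: Gearbox housing fixed to the bench: grey block 90 x 90 x 40 mm, on it a dark round bearing 62 mm across up to 60 mm above the bench, and from it an upright steel shaft 30 mm across with its flat end 105 mm above the bench. Origin at the underside's centre, on the shaft's axis.
- groove (a point): Centre of the shaft's groove, on the shaft's axis 64 mm above the bench. The groove is 8 mm high (60 to 68 mm above the bench, directly above the bearing's face) and 23 mm across.
- stub_top (a point): Centre of the shaft's flat top end, 105 mm above the bench.
- rest: Grey rest of the pliers, fixed to the bench: a 6 mm base plate with two 36 mm high supports, one 44 x 50 mm under the pivot, one 16 x 94 mm across under the handles' ends, the space between them free for the fingers. Origin on the bench below the ring; x axis along the pliers, from handles to ring, nearly.
- bearing: Spare ball bearing, a steel ring 42 mm across and 14 mm thick, lying flat; to be left alone. Origin at its underside's centre.
- spacer: Brass spacer, a solid disc 28 mm across, 20 mm high; to be left alone. Origin at its underside's centre.
- beaker: Glass beaker, 80 mm across, 100 mm high, empty; to be left alone. Origin at its underside's centre.
- bottle: Amber bottle, 60 mm across, 140 mm high; to be left alone. Origin at its underside's centre.
- coupling: Aluminium shaft coupling, an upright cylinder 32 mm across, 32 mm high; to be left alone. Origin at its underside's centre.
- jar: White jar, 68 mm across, 80 mm high; to be left alone. Origin at its underside's centre.
- flask: Conical glass flask, 84 mm across its foot, 110 mm high; to be left alone. Origin at its underside's centre.
Things that resemble listed ones, but are neither listed nor needed, are in the scene too. What is shaped like the rest but green or pink is not meant.

How it is judged (in metres and radians):
On the way:
1. the pliers are held in the gripper, clear of their rest, and squeezed so that the ring is spread (contact force between the fingers and pliers above 5 N and contact force between pliers and rest below 0.3 N and value of joint spread above 0.26 rad), for 0.2 s.
At the end, for the whole second after the job is handed in: Pliers gripped (over 5 N), off the rest, squeezed beyond 0.26 rad; both ring side points within 24.5 mm of the shaft axis and 3.5 mm of the groove's mid-height; ring level within 0.12 rad, touching the housing with under 10 N, slower than 20 mm/s (all of step 1 and contact force between pliers and stub below 10 N and angle between ring_a_mid's own z axis and vertical below 0.12 rad and z of ring_a_mid in the frame of groove between -0.0035 and 0.0035 m and horizontal distance between each of ring_a_mid, ring_b_mid and groove below 0.0245 m and z of ring_b_mid in the frame of groove between -0.0035 and 0.0035 m and linear speed of pliers below 0.02 m/s); the arm keeps its last pose, push and grip.
It fails at once if the ring is forced down the shaft unspread (below 0.18 rad of squeeze) (value of joint spread below 0.18 rad and horizontal distance between each of ring_a_mid, ring_b_mid and groove below 0.028 m and z of each of ring_a_mid, ring_b_mid in the frame of stub_top below -0.004 m).
It fails at once if another thing on the bench is moved by more than 20 mm (distance of any of bearing, spacer, beaker, bottle, coupling, jar, flask from where it was at the start of the episode above 0.02 m).
It also fails if it takes over 42 s, if anything falls off the work surface, if the arm or the gripper's body presses on something with over 40 N, if the wrist force passes 120 N, or if a joint passes its speed limit or range.

### The arm

A 6-joint arm with a two-finger parallel gripper is mounted at the origin on the work surface. World frame = base frame: x ahead of the robot, y to its left, z up, the work surface at z = 0. Lengths are in m, angles in degrees, forces in N, time in s.
With the tool pointing down it reaches from about 0.25 to 0.725 m from the base axis. Payload 9.7 kg.
Tool frame: the origin (TCP) lies where the fingers leave the gripper's body, on its centre line; the fingertips stand 73 mm ahead of it and the grasp point (between the pads) lies 54 mm ahead of it; z points along the fingers, y is the line along which they close (so a half turn about z gives the same grasp; the last joint's range is limited). The gripper opens to 85 mm and grips with 20 to 120 N. Pads are 22 mm wide; open, the fingers measure 114 mm over their backs; the gripper's body (76 mm by 85 mm) begins 54 mm behind the grasp point. The pads swing forward as they close: fully open they stand 13 mm farther back than shut.
Start: joints at [-75.057, 4.979, 10.078, 95.1, 0, 90], TCP at [0.142, -0.531, 0.304] pointing down, gripper open.
Joint ranges: [-179.16, 179.16], [-48.56, 103.87], [-65.8, 70.77], [-126.05, 130.52], [-82.76, 87.17], [-180, 180]. Speed limits (degrees/s): [127.2, 127.2, 147.25, 180, 180, 180].

### API

Orientations are given as [roll, pitch, yaw] about the fixed x, y, z axes, in that order (R = Rz(yaw) Ry(pitch) Rx(roll)).
In Python, from workcell import sensors, imaging, bot gives the robot as it stands.
- The arm moves only by the tool apply_moves, never from a script. Its argument "rows" is a list of rows, each a list of 3 entries, a list of its own where there are three numbers: the shift along the tool's x, y, z in units of 10 cm (1.0 is 10 cm), then the turn, a rotation vector about the tool's x, y, z in units of 30 degrees (1.0 is 30 degrees), then the opening, from 0 (shut) to 1 (fully open). A call has 1 to 20 rows; each row is the pose to reach, as a shift and turn from the pose commanded when the call began, along the tool's axes at that moment; what a row does not reach only later rows make up. A row lasts 1/10 s, in which the tool goes at most 50 mm and 8.59 degrees, less where a joint would pass 70% of its speed; a pose out of reach is approached as far as the arm can. A call with a number of a shift or a turn outside -1 to 1 is refused whole. A call with a gripper value outside its range is refused whole. The fingers move at their own pace and stop on an object; "force" is the grip in N (left out, the last holds). Time passes only in rows, so rows that repeat a pose let the fingers close. It gives the time, the measured TCP pose, the force, the opening and the grip force at its end, in the units of the state.
- sensors.get_obs(): the state, without advancing time (a new reading comes with each control period).
- imaging.camera(name): name is "scene" or "top" or "wrist"; returns (picture, depth): 420x560x3 uint8, red, green, blue; 420x560 float32, m along the optical axis (not along the pixel's ray), 0 where there is no reading.
- imaging.get_calibration(name): a dict with "intrinsics" (3x3 intrinsics, pixels), "world_from_camera" (4x4, takes a point from camera to world coordinates). Camera axes: x right, y down, z forward; pixel columns grow to the right and rows downward; lengths in m; the calibration is good to about 2 mm. The wrist camera is an equidistant fisheye: a pixel r from the principal point sees the ray r / f radians off the axis. A picture is of the moment at which its call begins: read the wrist's pose just before it. get_calibration takes no time and is no camera call; for the wrist camera it gives the pose at the moment of the call.
- bot.job_done(): hands the job in; it is judged then, once.
The state is a dict: "time": time; "q": joint angles; "qd": joint speeds; "joint_efforts": joint torques, N m; "ee_pos": TCP position; "tcp_rot": TCP orientation; "wrist_force": force on the tool from outside, world axes, zero at the start; "torque": the same for the moment, N m; "opening": finger opening in m; "grasp_force": force on a finger pad.
Only numpy, scipy, OpenCV 4.12 (cv2) and the standard library are available. Lean on these libraries where they do the work, as an engineer would, in place of code of your own. Each camera call takes 0.05 s, during which the arm holds its last target. There are 200 camera calls.

## Working session

There is one attempt and no reset: what is moved stays moved. The work goes in short steps, Python scripts to look and compute and a tool call to move; the robot and the scene stay as the last step left them, time stands still between calls to the robot, and variables do not carry over. Pictures are saved under pics/ and viewed, at most 10 in all, crops included, and the job is handed in when it is done.

Besides the shell and the picture viewer there is one more tool, called as name([rows], argument=value, ...), one row to a line, values as JSON. apply_moves: Moves the arm, as the interface text tells. Its arguments: {"type":"object","properties":{"rows":{"type":"array"},"force":{"type":"number"}},"required":["rows"]}

```bash
mkdir -p pics; cat > h.py <<'E'
import numpy as np, cv2
from workcell import sensors, imaging, bot
def grab(n):
    c=imaging.get_calibration(n); p,d=imaging.camera(n); return p,d,np.array(c["intrinsics"]),np.array(c["world_from_camera"])
def cloud(d,K,T):
    v,u=np.mgrid[:d.shape[0],:d.shape[1]]
    P=np.stack([(u-K[0,2])/K[0,0]*d,(v-K[1,2])/K[1,1]*d,d],-1)
    return P@T[:3,:3].T+T[:3,3]
E
python3 - <<'E'
from h import *
for n in("top","scene"):
    p,d,K,T=grab(n); cv2.imwrite(f"pics/{n}.png",p[:,:,::-1]); np.savez(n+".npz",p=p,d=d,K=K,T=T); print(n,K,T.round(3))
print(sensors.get_obs())
E
```

```text
top [[403.51878679   0.         281.94855219]
 [  0.         403.51878679 214.58831367]
 [  0.           0.           1.        ]] [[ 0.02  -0.983  0.185  0.462]
 [-1.    -0.018  0.012 -0.017]
 [-0.009 -0.185 -0.983  1.076]
 [ 0.     0.     0.     1.   ]]
scene [[470.01148388   0.         281.37699307]
 [  0.         470.01148388 207.55692864]
 [  0.           0.           1.        ]] [[-0.167  0.58  -0.797  1.811]
 [ 0.986  0.104 -0.132  0.157]
 [ 0.006 -0.808 -0.59   0.977]
 [ 0.     0.     0.     1.   ]]
{'time': 0.1, 'q': array([-7.50575967e+01,  5.00791803e+00,  1.00391463e+01,  9.50982531e+01,
       -2.27572450e-03,  8.99983439e+01]), 'qd': array([-0.04421518, -0.07319725,  0.1380168 , -0.01842464, -0.07482915,
        0.04690553]), 'joint_efforts': array([ 1.49168813e-03, -5.21560729e+01,  4.65654767e+01,  1.58920884e-02,
        2.03366847e-05,  1.33818878e-05]), 'ee_pos': array([ 0.1417798 , -0.53129779,  0.30325556]), 'tcp_rot': array([-1.79932975e+02,  2.27378558e-03,  1.49440621e+01]), 'wrist_force': array([-0.1264225 , -0.66105291,  0.7238944 ]), 'torque': array([ 0.00993123,  0.01557454, -0.00703382]), 'grasp_force': 0.0, 'opening': 0.08531629301314565}
```

View pics/top.png

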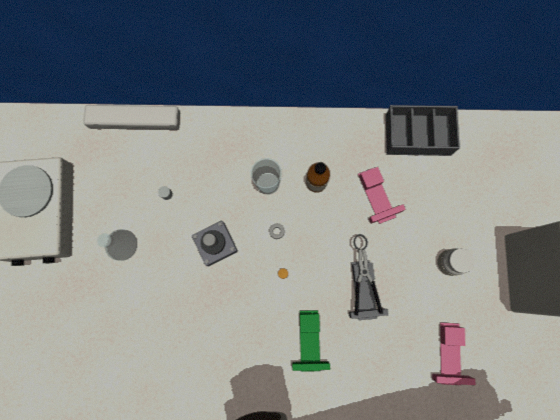

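View pics/scene.png

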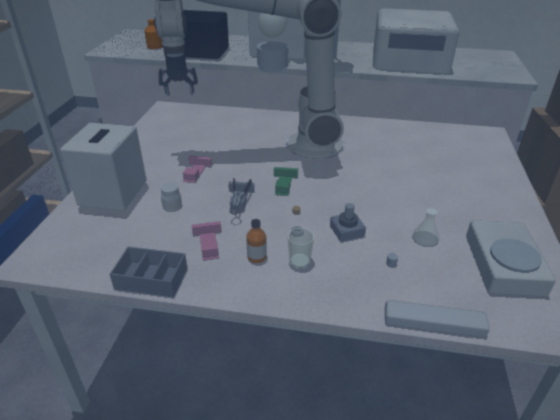

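The top view shows the pliers at about (365,280), with the ring up at (359,242) and the handles running down to row 313. The gearbox is at (214,243), with its shaft top near (209,240). Next I measure both.

```bash
python3 - <<'E'
from h import *
f=np.load("top.npz");p,d,K,T=f["p"],f["d"],f["K"],f["T"]
C=cloud(d,K,T)
def plane(u,v,z):
    r=T[:3,:3]@np.array([(u-K[0,2])/K[0,0],(v-K[1,2])/K[1,1],1]); return T[:3,3]+r*(z-T[2,3])/r[2]
print("table z",np.median(C[330:345,200:240,2]))
S=C[215:270,185:245]; m=S[...,2]>.095
print("shaft top",m.sum(),S[m].mean(0),np.ptp(S[m],0), "block", [S[(S[...,2]>.035)&(S[...,2]<.045)].mean(0)])
print("ring/pivot by rays", plane(359,242,.044),plane(365,270,.05))
Q=C[225:325,335:395]; 
print(np.round(Q[::4,::4,2]*1000).astype(int)[:, :])
b=cv2.resize(p[222:328,330:400],None,fx=6,fy=5.5,interpolation=cv2.INTER_CUBIC)
a=cv2.resize(p[210:275,180:245],None,fx=3,fy=3)
cv2.imwrite("pics/c1.png",b[:,:,::-1])
E
```

```text
table z -0.0001118209851916907
shaft top 136 [0.56651225 0.1497777  0.21864851] [0.13173089 0.202794   0.98030422] block [array([0.57855013, 0.16979985, 0.03973632])]
ring/pivot by rays [ 0.58866903 -0.20292219  0.044     ] [ 0.51738461 -0.21584363  0.05      ]
[[   2    1   -1   -1   -2    0    1    0    0   -1   -2    3    1    2
     3]
 [  -1    2    4    2   -3    4   -4   -2    0    0    3    1    0    6
    -1]
 [   0    3   -1   -1    2    1    1    1    1   -5    2   -2   -4   -1
     0]
 [  -2    0   -2    0    0   43    2   46   -2   -1   -1    0    0   -3
    -1]
 [   2    1    0    0    0   -3    1    5    3   -2    1    2   -1    1
     3]
 [  -1    2   -3    1   -1   47    0    1   -1   -6   -1    0    0   -1
     1]
 [   0    0    1   -3   -2    0   44   53    0    3   -3   -3   -3    0
    -1]
 [  -2   -5   -1   -3   -1    1   56   52    2   -2    1   -4   -3    1
     3]
 [   0   -3    0    0    0   -3   51   50    0   -3   -2   -1    3    1
     0]
 [   0    1    1    0    0   -2   55   50    7    0   -2   -2   -2    2
     0]
 [   2    0   -2   -1    9   38   53  
[... 462 characters left out ...]
0   -1   46    2    8    8    4   58    2   -2    0
     0]
 [  -2    1   -2    3    1   51    8    3    3    3   55    4   -1    1
    -1]
 [  -1    4    4    4    1   53    3    6    8    7   56   -1    3    2
    -2]
 [   1    1   -3    2    0   56    5    5    9    3   41   55   -3    0
    -1]
 [  -1   -3    0    2    0   53    5    8    3    6    2   56   -2    2
     0]
 [   0   -3    1    2    3   58    1    4    5    6   19   50   37   -2
    -2]
 [   1    1   -1   -1   34   55   37 1076   35   36   34   49   34   35
     0]
 [   0   -2   -1    0   36   33   37   37    3    2    3   -1    0   -2
     0]
 [  -2    1    0   -3   -1    3   -3    0    1   -1    0   -3    0    2
    -1]]
```

View pics/c1.png

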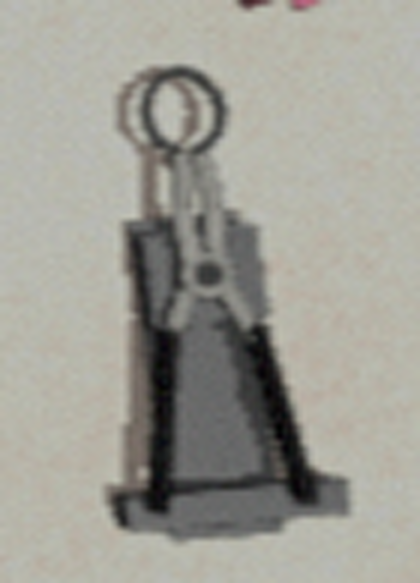

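The crop shows the ring centre at about (360.8,242.4), the pivot at (364.7,271.6), and the black handles from (357.5,282) to (356.3,314) and from (373,282) to (380.8,312).

```bash
cat >> h.py <<'E'
def ray(K,T,u,v,z):
    r=T[:3,:3]@np.array([(u-K[0,2])/K[0,0],(v-K[1,2])/K[1,1],1]); return T[:3,3]+r*(z-T[2,3])/r[2]
E
python3 - <<'E'
from h import *
f=np.load("top.npz");p,d,K,T=f["p"],f["d"],f["K"],f["T"]
C=cloud(d,K,T)
R=ray(K,T,360.8,242.4,.044);P=ray(K,T,364.7,271.6,.058)
# handles: dark, high pixels
g=p.max(2); sub=np.zeros(g.shape,bool); sub[283:313,345:390]=1
m=(g<45)&sub&(C[...,2]>.042)&(C[...,2]<.065)
vs,us=np.nonzero(m); X=np.array([ray(K,T,u,v,.056) for u,v in zip(us,vs)])
print("ring",R,"pivot",P,"RP",np.linalg.norm((R-P)[:2]),m.sum())
u=(R-P)[:2];u/=np.linalg.norm(u);n=np.array([-u[1],u[0]])
s=(X[:,:2]-P[:2])@u;t=(X[:,:2]-P[:2])@n
for sg in(1,-1):
    k=t*sg>0; c=np.polyfit(s[k],t[k],1); print(sg,k.sum(),c,"at -60:",np.polyval(c,-.06),"at -25",np.polyval(c,-.025), s[k].min(),s[k].max())
print("yaw",np.degrees(np.arctan2(u[1],u[0])))
S=C[215:270,185:245]; m=(S[...,2]>.095)&(S[...,2]<.115); vv,uu=np.nonzero(m); vv+=215;uu+=185
print("shaft",m.sum(),S[m].mean(0),np.ptp(S[m],0),"minrect",cv2.minEnclosingCircle(np.float32([ray(K,T,a,b,.105)[:2] for a,b in zip(uu,vv)])))
E
```

```text
ring [ 0.58772628 -0.20751318  0.044     ] pivot [ 0.51297769 -0.21347448  0.058     ] RP 0.07498592160059123 200
1 100 [-0.12868336  0.01805787] at -60: 0.025778872965141655 at -25 0.021274955267309797 -0.09674275052795217 -0.026639273965563575
-1 100 [ 0.18718522 -0.01008536] at -60: -0.021316471137206437 at -25 -0.014764988569485327 -0.1002074697318827 -0.029151746690613947
yaw 4.559760677006861
shaft 120 [0.58040629 0.17200936 0.10438239] [0.02704577 0.02724716 0.01286886] minrect ((0.5799933075904846, 0.17157652974128723), 0.015575704164803028)
```

apply_moves([
  [[0.3,-0.18,0],[0,0,0],1],
  [[0.64,-0.37,-0.05],[0,0,0],1],
  [[0.95,-0.56,0.0],[0,0,0],1],
])

```text
time: 0.4
ee_pos: [0.2199, -0.452, 0.3044]
tcp_rot: [180.0, -0.0, 14.9]
wrist_force: [-0.0, -1.2, -0.2]
opening: 0.0851
grasp_force: 0.0
```

apply_moves([
  [[0.4,-0.24,0],[0,0,0],1],
  [[0.8,-0.47,0],[0,0,0],1],
  [[0.95,-0.56,0.0],[0,0,0],1],
])

```text
time: 0.7
ee_pos: [0.2983, -0.3718, 0.3038]
tcp_rot: [-180.0, -0.0, 15.1]
wrist_force: [-0.6, -0.5, 0.1]
opening: 0.0856
grasp_force: 0.0
```

apply_moves([
  [[0.4,-0.24,0],[0,0,0],1],
  [[0.8,-0.47,0],[0,0,0],1],
  [[0.95,-0.56,0.0],[0,0,0],1],
])

```text
time: 1.0
ee_pos: [0.3756, -0.2932, 0.3036]
tcp_rot: [-180.0, -0.0, 15.1]
wrist_force: [-0.1, -0.7, -0.2]
opening: 0.0854
grasp_force: 0.0
```

apply_moves([
  [[0.35,-0.2,0.15],[0,0,0.15],1],
  [[0.7,-0.4,0.35],[0,0,0.34],1],
  [[0.95,-0.56,0.53],[0,0,0.34],1],
  [[0.95,-0.56,0.53],[0,0,0.34],1],
  [[0.95,-0.56,0.53],[0,0,0.34],1],
])

```text
time: 1.5
ee_pos: [0.4512, -0.2165, 0.2504]
tcp_rot: [-180.0, 0.1, 4.8]
wrist_force: [-0.1, -0.2, 0.2]
opening: 0.0852
grasp_force: 0.0
```

```bash
python3 - <<'E'
from h import *
o=sensors.get_obs();print(o["time"],o["ee_pos"],o["tcp_rot"],o["wrist_force"])
p,d,K,T=grab("wrist"); cv2.imwrite("pics/w1.png",p[:,:,::-1]); np.savez("w1.npz",p=p,d=d,K=K,T=T);print(K,T)
E
```

```text
1.5 [ 0.45115654 -0.21651106  0.2503662 ] [-1.79968682e+02  8.20037463e-02  4.84285667e+00] [-0.14841001 -0.2061985   0.21950503]
[[325.1922621    0.         278.55540512]
 [  0.         325.1922621  207.54631903]
 [  0.           0.           1.        ]] [[ 8.42372184e-02 -9.48688075e-01 -3.04786857e-01  5.29598953e-01]
 [-9.96445571e-01 -8.03722866e-02 -2.52293470e-02 -2.10350101e-01]
 [-5.61635947e-04  3.05828763e-01 -9.52086368e-01  3.19567702e-01]
 [ 0.00000000e+00  0.00000000e+00  0.00000000e+00  1.00000000e+00]]
```

View pics/w1.png

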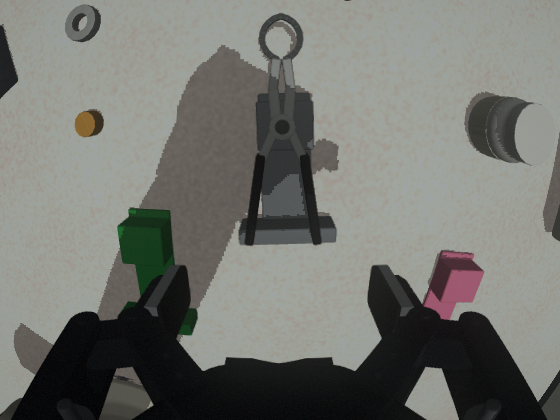

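The wrist view shows the ring centred at (281,37) and the pivot at (282,127). The handle tops run (260,157)→(250,243) on the left and (306,157)→(317,243) on the right.

```bash
cat >> h.py <<'E'
def fray(K,T,u,v,z):
    x,y=u-K[0,2],v-K[1,2]; r=np.hypot(x,y); a=r/K[0,0]
    w=T[:3,:3]@np.array([np.sin(a)*x/r,np.sin(a)*y/r,np.cos(a)]); return T[:3,3]+w*(z-T[2,3])/w[2]
E
python3 - <<'E'
from h import *
f=np.load("w1.npz");p,K,T=f["p"],f["K"],f["T"]
R=fray(K,T,281,37,.044);P=fray(K,T,282,127,.058)
g=p.max(2); m=np.zeros(g.shape,bool); m[165:212,245:322]=1; m&=g<30
vs,us=np.nonzero(m); X=np.array([fray(K,T,a,b,.056) for a,b in zip(us,vs)])
print(R,P,np.linalg.norm((R-P)[:2]))
for k,nm in((us<283,"L"),(us>283,"R")):
    c=np.polyfit(X[k,0],X[k,1],1); print(nm,k.sum(),c,np.polyval(c,.453), "at P",np.polyval(c,P[0]-.03), X[k,0].min(),X[k,0].max())
E
```

```text
[ 0.58933066 -0.20717634  0.044     ] [ 0.51334706 -0.21433434  0.058     ] 0.07632001404869437
L 411 [-0.07136589 -0.16425592] -0.1965846650814873 at P -0.19875040968050806 0.4399905382997249 0.4807510690064152
R 304 [ 0.19210315 -0.32920976] -0.24218703044640733 at P -0.23635726553855585 0.44425728132092823 0.4840213776122953
```

apply_moves([
  [[0.02,0.015,0.4],[0,0,0],1],
  [[0.02,0.015,0.8],[0,0,0],1],
  [[0.02,0.015,1.0],[0,0,0],1],
])

```text
time: 1.85
ee_pos: [0.4519, -0.2191, 0.1486]
tcp_rot: [-179.9, 0.1, 4.6]
wrist_force: [-0.2, 0.7, 0.6]
opening: 0.0855
grasp_force: 0.0
```

apply_moves([
  [[0,0,0.2],[0,0,0],1],
  [[0,0,0.4],[0,0,0],1],
  [[0,0,0.51],[0,0,0],1],
  [[0,0,0.51],[0,0,0],1],
  [[0,0,0.51],[0,0,0],1],
])

```text
time: 2.35
ee_pos: [0.4535, -0.2189, 0.1009]
tcp_rot: [180.0, -0.1, 4.7]
wrist_force: [0.2, -0.2, 0.2]
opening: 0.0853
grasp_force: 0.0
```

apply_moves([
  [[0,0,0],[0,0,0],0.6],
  [[0,0,0],[0,0,0],0.5],
  [[0,0,0],[0,0,0],0.4],
  [[0,0,0],[0,0,0],0.3],
  [[0,0,0],[0,0,0],0.2],
  [[0,0,0],[0,0,0],0.2],
  [[0,0,0],[0,0,0],0.2],
  [[0,0,0],[0,0,0],0.2],
  [[0,0,0],[0,0,0],0.2],
  [[0,0,0],[0,0,0],0.2],
], force=60)

```text
time: 3.35
ee_pos: [0.4542, -0.2188, 0.1028]
tcp_rot: [179.9, -0.2, 4.7]
wrist_force: [-4.4, 2.2, 16.0]
opening: 0.0343
grasp_force: 59.0
```

apply_moves([
  [[0,0,-0.1],[0,0,0],0.2],
  [[0,0,-0.3],[0,0,0],0.2],
  [[0,0,-0.6],[0,0,0],0.2],
  [[0,0,-0.9],[0,0,0],0.2],
  [[0,0,-0.9],[0,0,0],0.2],
  [[0,0,-0.9],[0,0,0],0.2],
])

```text
time: 3.95
ee_pos: [0.4535, -0.2184, 0.1903]
tcp_rot: [180.0, -0.0, 4.8]
wrist_force: [0.2, -0.0, -2.9]
opening: 0.0339
grasp_force: 60.0
```

```bash
python3 - <<'E'
from h import *
o=sensors.get_obs();print(o["time"],o["ee_pos"],o["tcp_rot"],o["wrist_force"],o["opening"],o["grasp_force"])
p,d,K,T=grab("wrist"); cv2.imwrite("pics/w2.png",p[:,:,::-1]); np.savez("w2.npz",p=p,d=d,K=K,T=T);print(T)
p,d,K,T=grab("top"); np.savez("t2.npz",p=p,d=d,K=K,T=T)
E
```

```text
3.95 [ 0.45351136 -0.21836554  0.19025592] [ 1.79972722e+02 -4.48661548e-02  4.75052824e+00] [ 0.20107936 -0.04238498 -2.91345823] 0.033947196168027056 60.04996061325073
[[ 8.25995516e-02 -9.49505629e-01 -3.02681969e-01  5.31814009e-01]
 [-9.96582715e-01 -7.85595115e-02 -2.55204731e-02 -2.12276507e-01]
 [ 4.53285262e-04  3.03755598e-01 -9.52749878e-01  2.59607957e-01]
 [ 0.00000000e+00  0.00000000e+00  0.00000000e+00  1.00000000e+00]]
```

View pics/w2.png

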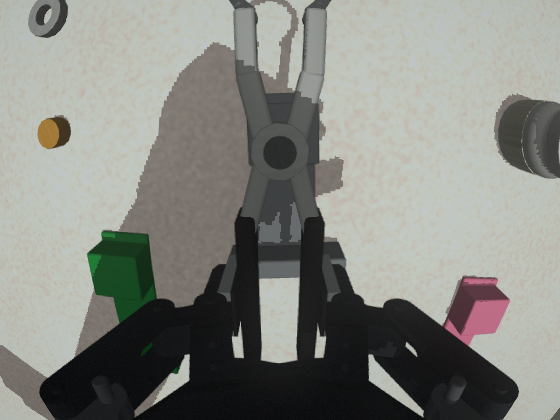

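The wrist view shows the handles parallel and fully squeezed, with the pivot at (280,153) and the jaws spread up to the tips at row 5. Now I look for the ring in the top view.

```bash
python3 - <<'E'
from h import *
f=np.load("t2.npz");p,d,K,T=f["p"],f["d"],f["K"],f["T"];C=cloud(d,K,T)
i=np.linalg.inv(T);q=i[:3,:3]@np.array([.585,-.207,.131])+i[:3,3];uv=(K@q)[:2]/q[2];print(uv)
u,v=uv.astype(int)
cv2.imwrite("pics/c2.png",cv2.resize(p[v-40:v+60,u-50:u+50],None,fx=6,fy=6,interpolation=cv2.INTER_CUBIC)[:,:,::-1]);print(u-50,v-40)
m=(C[...,2]>.1)&(C[...,2]<.16)&(C[...,0]>.48);m[:,:u-60]=0;m[:,u+60:]=0
X=C[m]; a=np.radians(4.75);s=(X[:,:2]-[.4535,-.2184])@[np.cos(a),np.sin(a)];t=(X[:,:2]-[.4535,-.2184])@[-np.sin(a),np.cos(a)]
for lo in np.arange(.04,.17,.01):
    k=(s>lo)&(s<lo+.01)
    if k.sum():print(round(lo,2),k.sum(),np.median(X[k,2]).round(4),t[k].min().round(4),t[k].max().round(4),t[k].mean().round(4))
f=np.load("w2.npz");K,T,d=f["K"],f["T"],f["d"]
# fisheye depth points along optical axis
def fp(u,v,r=3):
    D=d[v-r:v+r+1,u-r:u+r+1];D=np.median(D[D>0]);x,y=u-K[0,2],v-K[1,2];rr=np.hypot(x,y);th=rr/K[0,0]
    c=np.array([np.tan(th)*x/rr*D,np.tan(th)*y/rr*D,D]);return T[:3,:3]@c+T[:3,3]
for q in((280,153),(245,45),(315,45),(244,230),(312,230)):print(q,fp(*q))
E
```

```text
[367.37862628 239.20239236]
317 199
0.04 36 0.1372 -0.0112 0.0164 0.0033
0.05 48 0.1405 -0.0081 0.0133 0.003
0.06 43 0.142 -0.0083 0.0129 0.0039
0.07 42 0.1396 -0.0103 0.0149 0.0024
0.08 37 0.1393 -0.0135 0.0167 0.002
0.09 38 0.1396 -0.0143 0.0184 0.0035
0.1 33 0.1381 -0.0134 0.019 0.0022
0.11 34 0.1372 -0.0141 0.0194 0.0036
0.12 25 0.1314 -0.0197 0.0231 0.0013
0.13 24 0.1309 -0.0205 0.025 0.0021
0.14 24 0.1309 -0.0184 0.022 0.0005
0.15 28 0.1308 -0.0123 0.0158 0.0013
(280, 153) [ 0.5155819  -0.21419032  0.1444413 ]
(245, 45) [ 0.55406549 -0.19837038  0.14019864]
(315, 45) [ 0.55623299 -0.22350071  0.13997269]
(244, 230) [ 0.48439648 -0.20279165  0.1425516 ]
(312, 230) [ 0.48645499 -0.22915748  0.14223973]
```

View pics/c2.png

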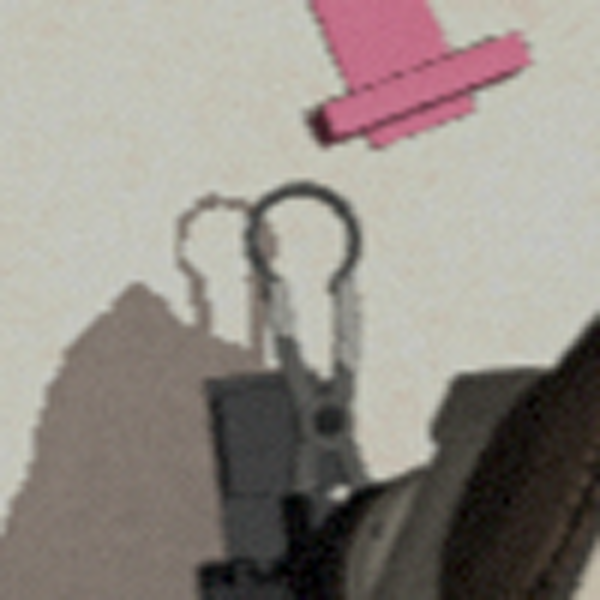

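The ring is spread (45 mm across) and level, centred near (367.7,238.7), which is (0.586,-0.208,0.130). I carry it over to the shaft.

apply_moves([
  [[0.01,-0.15,-0.1],[0,0,0],0.2],
  [[0.03,-0.4,-0.1],[0,0,0],0.2],
  [[0.05,-0.7,-0.1],[0,0,0],0.2],
  [[0.063,-0.945,-0.1],[0,0,0],0.2],
])

```text
time: 4.45
ee_pos: [0.4512, -0.1218, 0.1995]
tcp_rot: [-180.0, 0.1, 4.7]
wrist_force: [0.3, -0.3, -1.6]
opening: 0.0339
grasp_force: 60.1
```

apply_moves([
  [[0.02,-0.3,0],[0,0,0],0.2],
  [[0.04,-0.6,0],[0,0,0],0.2],
  [[0.063,-0.945,0],[0,0,0],0.2],
])

```text
time: 4.75
ee_pos: [0.4495, -0.0273, 0.1996]
tcp_rot: [-180.0, 0.1, 4.7]
wrist_force: [0.9, 0.2, -1.6]
opening: 0.0341
grasp_force: 60.1
```

apply_moves([
  [[0.02,-0.3,0],[0,0,0],0.2],
  [[0.04,-0.6,0],[0,0,0],0.2],
  [[0.063,-0.945,0],[0,0,0],0.2],
])

```text
time: 5.05
ee_pos: [0.4495, 0.0513, 0.1996]
tcp_rot: [-179.3, 0.1, 6.2]
wrist_force: [0.4, 0.2, -1.5]
opening: 0.0341
grasp_force: 60.2
```

apply_moves([
  [[0.02,-0.3,0],[0,0,0],0.2],
  [[0.04,-0.6,0],[0,0,0],0.2],
  [[0.055,-0.8,0],[0,0,0],0.2],
  [[0.063,-0.945,0],[0,0,0],0.2],
  [[0.063,-0.945,0],[0,0,0],0.2],
  [[0.063,-0.945,0],[0,0,0],0.2],
])

```text
time: 5.65
ee_pos: [0.4567, 0.0853, 0.2009]
tcp_rot: [-177.3, 0.1, 9.4]
wrist_force: [0.5, -0.2, -2.9]
opening: 0.034
grasp_force: 60.2
```

```bash
python3 - <<'E'
from h import *
o=sensors.get_obs();print(o["time"],o["ee_pos"],o["tcp_rot"],o["wrist_force"],o["opening"],o["grasp_force"])
out=[]
for n,tgt in(("top",(.58,.172,.12)),("scene",(.58,.172,.11))):
    p,d,K,T=grab(n); np.savez(n+"3.npz",p=p,d=d,K=K,T=T)
    i=np.linalg.inv(T);q=i[:3,:3]@np.array(tgt)+i[:3,3];u,v=((K@q)[:2]/q[2]).astype(int)
    print(n,u-30,v-30); out.append(cv2.resize(p[v-30:v+30,u-30:u+30],(400,400),interpolation=cv2.INTER_CUBIC))
cv2.imwrite("pics/c3.png",np.hstack(out)[:,:,::-1])
E
```

```text
5.65 [0.45670249 0.08529413 0.20087583] [-1.77296666e+02  8.38952818e-02  9.39571450e+00] [ 0.51933746 -0.24510805 -2.8970646 ] 0.03399235809086586 60.199559926986694
top 177 208
scene 319 173
```

View pics/c3.png

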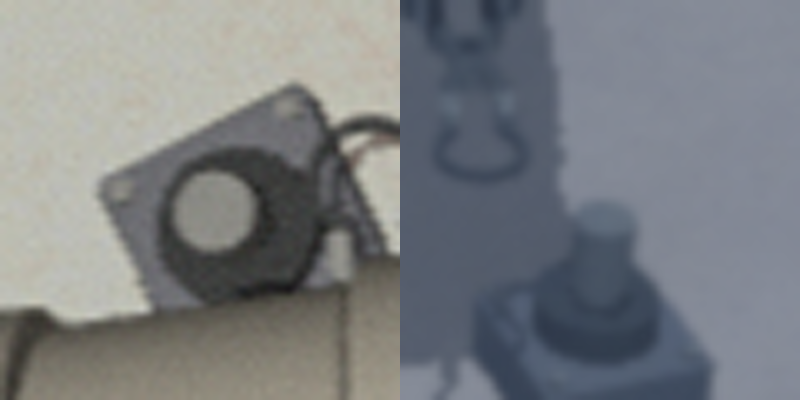

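Joint 6 hit its limit, so the yaw has to be larger. I turn to about 30° and approach the shaft along that line. In the crop, the shaft top centre is at about (209,239.5).

apply_moves([
  [[0,0.1,0],[0,0,-0.2],0.2],
  [[0,0.2,0],[0,0,-0.4],0.2],
  [[0,0.3,0],[0,0,-0.6],0.2],
  [[0,0.3,0],[0,0,-0.8],0.2],
  [[0,0.3,0],[0,0,-0.8],0.2],
  [[0,0.3,0],[0,0,-0.8],0.2],
  [[0,0.3,0],[0,0,-0.8],0.2],
])

```text
time: 6.45
ee_pos: [0.4615, 0.0561, 0.1996]
tcp_rot: [-177.5, -1.0, 33.3]
wrist_force: [0.7, 0.3, -1.7]
opening: 0.0342
grasp_force: 60.2
```

```bash
python3 - <<'E'
from h import *
o=sensors.get_obs();print(o["time"],o["q"],o["ee_pos"],o["tcp_rot"],o["wrist_force"],o["opening"],o["grasp_force"])
f=np.load("top3.npz");K,T=f["K"],f["T"];print("shaft",ray(K,T,208.95,239.5,.105))
S=cloud(f["d"],K,T);print(np.median(S[237:243,206:212,2]))
E
```

```text
6.45 [  5.69931355  -7.2928219  -13.55289954  83.98057342   2.70102086
 152.38829415] [0.46152636 0.05611978 0.19955455] [-177.4947636    -1.038201     33.28264428] [ 0.73683112  0.27491562 -1.68150157] 0.03416819008481893 60.18887400627136
shaft [0.58034062 0.17098103 0.105     ]
0.10495353678696934
```

```bash
cat >> h.py <<'E'
from scipy.spatial.transform import Rotation as Ro
def plan(pos,rpy):
    o=sensors.get_obs();A=Ro.from_euler("xyz",o["tcp_rot"],degrees=True);B=Ro.from_euler("xyz",rpy,degrees=True)
    print("t",o["time"],o["ee_pos"],o["tcp_rot"],o["wrist_force"],"\nshift",(A.inv().apply(np.array(pos)-o["ee_pos"])*10).round(3),"turn",(np.degrees((A.inv()*B).as_rotvec())/30).round(3))
E
python3 -c "
from h import *
plan((.4649,.1051,.2),(180,0,30))"
```

```text
t 6.45 [0.46152636 0.05611978 0.19955455] [-177.4947636    -1.038201     33.28264428] [ 0.73683112  0.27491562 -1.68150157] 
shift [ 0.297 -0.391  0.018] turn [-0.084 -0.032  0.11 ]
```

apply_moves([
  [[0.1,-0.15,0],[-0.04,-0.016,0.05],0.2],
  [[0.2,-0.3,0.01],[-0.084,-0.032,0.11],0.2],
  [[0.297,-0.391,0.018],[-0.084,-0.032,0.11],0.2],
  [[0.297,-0.391,0.018],[-0.084,-0.032,0.11],0.2],
  [[0.297,-0.391,0.018],[-0.084,-0.032,0.11],0.2],
  [[0.297,-0.391,0.018],[-0.084,-0.032,0.11],0.2],
])

```text
time: 7.05
ee_pos: [0.4648, 0.1047, 0.1999]
tcp_rot: [-180.0, 0.0, 30.1]
wrist_force: [0.8, -0.3, -1.6]
opening: 0.0336
grasp_force: 60.3
```

```bash
python3 - <<'E'
from h import *
plan((.4649,.1051,.2),(180,0,30))
out=[]
for n,tgt in(("top",(.58,.172,.12)),("scene",(.58,.172,.11))):
    p,d,K,T=grab(n); np.savez(n+"4.npz",p=p,d=d,K=K,T=T)
    i=np.linalg.inv(T);q=i[:3,:3]@np.array(tgt)+i[:3,3];u,v=((K@q)[:2]/q[2]).astype(int)
    print(n,u-25,v-25); out.append(cv2.resize(p[v-25:v+25,u-25:u+25],(400,400),interpolation=cv2.INTER_CUBIC))
cv2.imwrite("pics/c4.png",np.hstack(out)[:,:,::-1])
E
```

```text
t 7.05 [0.46479208 0.10471787 0.19990522] [-1.79973319e+02  5.28855880e-03  3.01282828e+01] [ 0.83815463 -0.27677326 -1.6177853 ] 
shift [ 0.003 -0.003 -0.001] turn [-0.001  0.     0.004]
top 182 213
scene 324 178
```

View pics/c4.png

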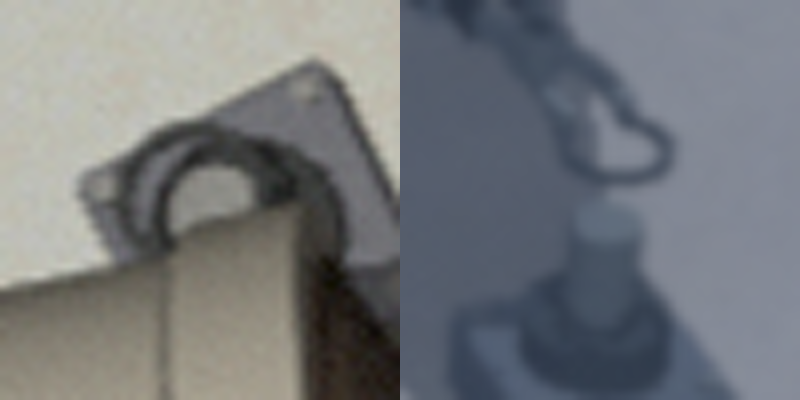

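Top crop: the ring's outer edge is at column 120 on the left and row 122 at the top, so its centre is about (196,198). Scene crop: the ring is centred near x 618, just above the shaft top at (608,222). I compute the offset from a depth-masked circle fit.

```bash
python3 - <<'E'
from h import *
from scipy.optimize import least_squares
f=np.load("top4.npz");K,T=f["K"],f["T"];C=cloud(f["d"],K,T);g=f["p"].max(2).astype(int)
print("ring ray",ray(K,T,182+196.5/8-.5,213+198.5/8-.5,.14),"shaft ray",ray(K,T,177+213.5*.15-.5,208+210.5*.15-.5,.105))
m=np.zeros(g.shape,bool);m[222:248,190:232]=1
m&=(C[...,2]>.132)&(C[...,2]<.150)&(g<110)
vs,us=np.nonzero(m);X=np.array([ray(K,T,a,b,.1415) for a,b in zip(us,vs)])[:,:2]
r=lambda c:np.hypot(*(X-c).T)-.020
s=least_squares(r,[.58,.171],loss="soft_l1",f_scale=.003);print(m.sum(),s.x,np.std(r(s.x)),np.median(C[m][:,2]))
f3=np.load("top3.npz");C3=cloud(f3["d"],K,T)
m=np.zeros(g.shape,bool);m[225:255,195:225]=1;g3=f3["p"].max(2);m&=(g3>105)&(C3[...,2]>.09)&(C3[...,2]<.12)
vs,us=np.nonzero(m);X=np.array([ray(K,T,a,b,.105) for a,b in zip(us,vs)])[:,:2];print("shaft",m.sum(),X.mean(0),2*np.sqrt(m.sum()/np.pi)*.97/403.5)
f=np.load("scene4.npz");K,T=f["K"],f["T"]
print("scene ring",ray(K,T,324+218/8-.5,178+145/8-.5,.14),"shaft",ray(K,T,324+208.5/8-.5,178+222.5/8-.5,.105))
E
```

```text
ring ray [0.58109734 0.17124386 0.14      ] shaft ray [0.5813564 0.1720685 0.105    ]
79 [0.58127939 0.17304202] 0.0015213314310514802 0.1420702492366398
shaft 112 [0.58094037 0.17202028] 0.028707294581405654
scene ring [0.57901168 0.17338473 0.14      ] shaft [0.58254523 0.17306593 0.105     ]
```

The ring and shaft agree within about 1 mm. I descend gently.

apply_moves([
  [[0,0,0.15],[0,0,0],0.2],
  [[0,0,0.25],[0,0,0],0.2],
  [[0,0,0.3],[0,0,0],0.2],
  [[0,0,0.34],[0,0,0],0.2],
  [[0,0,0.38],[0,0,0],0.2],
  [[0,0,0.42],[0,0,0],0.2],
  [[0,0,0.42],[0,0,0],0.2],
  [[0,0,0.42],[0,0,0],0.2],
])

```text
time: 7.95
ee_pos: [0.4648, 0.1052, 0.1581]
tcp_rot: [-180.0, -0.0, 30.1]
wrist_force: [0.3, -0.2, -1.8]
opening: 0.034
grasp_force: 60.2
```

```bash
python3 - <<'E'
from h import *
plan((.4648,.1047,.1245),(180,0,30))
p,d,K,T=grab("wrist"); cv2.imwrite("pics/w5.png",p[:,:,::-1])
E
```

```text
t 7.95 [0.46482796 0.10516172 0.15813071] [-1.79987287e+02 -1.92627399e-02  3.01388580e+01] [ 0.34578142 -0.21798538 -1.76249019] 
shift [-0.003  0.004  0.336] turn [-0.    -0.001  0.005]
```

View pics/w5.png

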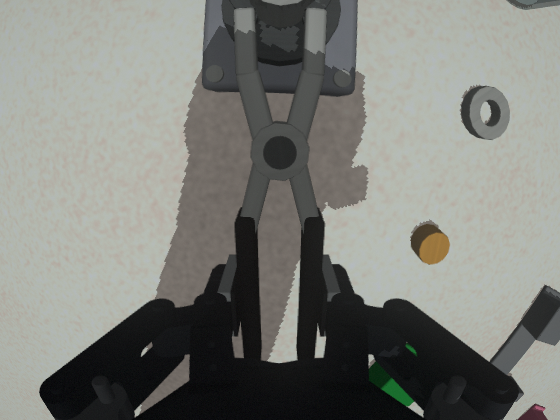

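No contact so far. In the wrist view the bearing and shaft sit centred between the jaws (x≈280). I keep going down.

apply_moves([
  [[0,0,0.05],[0,0,0],0.2],
  [[0,0,0.1],[0,0,0],0.2],
  [[0,0,0.15],[0,0,0],0.2],
  [[0,0,0.2],[0,0,0],0.2],
  [[0,0,0.24],[0,0,0],0.2],
  [[0,0,0.28],[0,0,0],0.2],
  [[0,0,0.31],[0,0,0],0.2],
  [[0,0,0.335],[0,0,0],0.2],
  [[0,0,0.335],[0,0,0],0.2],
  [[0,0,0.335],[0,0,0],0.2],
])

```text
time: 9.0
ee_pos: [0.4648, 0.1052, 0.1246]
tcp_rot: [-180.0, -0.0, 30.1]
wrist_force: [-0.5, 0.2, -2.1]
opening: 0.0342
grasp_force: 60.3
```

```bash
python3 - <<'E'
from h import *
plan((.4648,.1047,.1245),(180,0,30))
Z=[]
for n in("scene","top"):
  p,d,K,T=grab(n); C=cloud(d,K,T)
  if n=="scene":
    i=np.linalg.inv(T);q=i[:3,:3]@np.array((.58,.172,.08))+i[:3,3];u,v=((K@q)[:2]/q[2]).astype(int)
    out=cv2.resize(p[v-28:v+28,u-28:u+28],(600,600),interpolation=cv2.INTER_CUBIC)
  else:
    m=(np.hypot(C[...,0]-.581,C[...,1]-.172)>.0155)&(np.hypot(C[...,0]-.581,C[...,1]-.172)<.026)&(C[...,2]>.05)&(C[...,2]<.08)&(C[...,0]>.583)
    print("ring/bearing z hist",np.histogram(C[m][:,2],bins=np.arange(.05,.081,.002)))
cv2.imwrite("pics/c6.png",out[:,:,::-1])
w,d,K,T=grab("wrist")
def fp(u,v,r=4):
    D=d[v-r:v+r+1,u-r:u+r+1];D=np.median(D[D>0]);x,y=u-K[0,2],v-K[1,2];rr=np.hypot(x,y);th=rr/K[0,0]
    return T[:3,:3]@np.array([np.tan(th)*x/rr*D,np.tan(th)*y/rr*D,D])+T[:3,3]
print("jaws/handles z",[fp(*q)[2].round(4) for q in((280,153),(244,45),(315,45),(244,230),(312,230))])
E
```

```text
t 9.0 [0.46482852 0.10516675 0.12456059] [-1.79987176e+02 -1.35778124e-02  3.01407066e+01] [-0.49304986  0.17940826 -2.07211924] 
shift [-0.003  0.004  0.001] turn [-0.    -0.     0.005]
ring/bearing z hist (array([ 0,  0,  0,  1, 13, 10,  6, 11,  9,  6,  2,  0,  0,  0,  0]), array([0.05 , 0.052, 0.054, 0.056, 0.058, 0.06 , 0.062, 0.064, 0.066,
       0.068, 0.07 , 0.072, 0.074, 0.076, 0.078, 0.08 ]))
jaws/handles z [np.float64(0.0786), np.float64(0.0746), np.float64(0.0744), np.float64(0.0769), np.float64(0.077)]
```

View pics/c6.png

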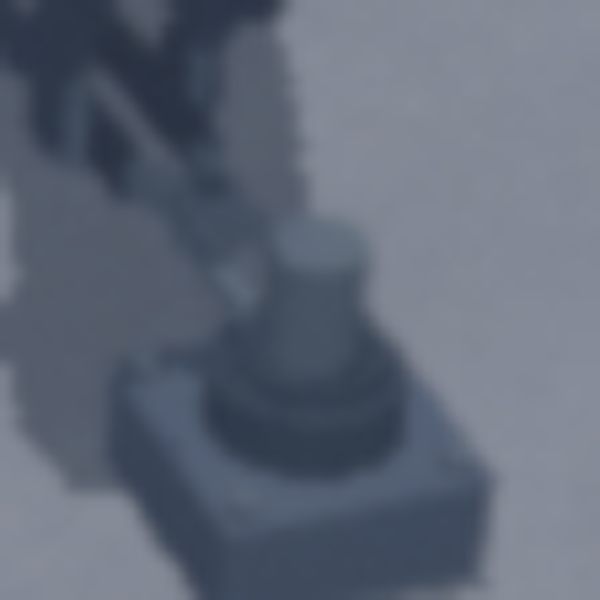

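The ring lies round the shaft just above the bearing face. Its mid-height is about 0.0647 m against a target of 0.064, it is level, and there is no contact force. I hand it in.

```bash
python3 -c "
from h import *
print(bot.job_done())"
```

```text
the job is handed in; nothing more can be done
None
```

I handed the job in at about 9 s of 42 s, with the handles still squeezed and the spread ring held level round the shaft at the groove. By the cameras its mid-height is within about 1 mm of the groove's, and the wrist felt only the pliers' weight; the hand-in returned no verdict.

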